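Refit the knob of the projector lamp's variable transformer

TASK

The black pointer knob has come off the variable transformer that feeds the projector lamp. Pick the knob up, put it on the D-shaft and, pressing only lightly, turn it slowly until it drops fully home on the brass collar; then turn it gently anticlockwise until the pointer stands at the zero mark, so that the lamp is off, and let go. Leave the other things on the bench where they are.

Things in the scene. Friction and masses are not known exactly. Their poses are not given: they have to be found in the camera images.
- knob: Black pointer knob, loose, right side up on the bench, about 90 g. Origin: centre of its underside, on the bore's axis; z up, x towards the pointer nose. Skirt 66 mm across, 5 mm thick. On it an upright grip bar along x: 22 mm wide (flat sides at y = -11, +11 mm), x = -28 to +21 mm, from 5 to 36 mm above the underside; from there it tapers to the nose at x = 36 mm.
- bore_mouth (a point): Mouth of the knob's bore, at the knob's origin; axes as the knob's. Going up: mouth countersunk from 20 mm across at the underside to a round hole 14.6 mm across at 5 mm deep, round until 10 mm deep, from there D-shaped to 25 mm deep, the flat of the D 2.6 mm from the axis on the nose (+x) side.
- pointer_tip (a point): Foot of the knob's pointer nose: 36 mm from the knob's axis along its +x, 5 mm above its underside; axes as the knob's. A white line marks the nose on top and in front.
- variac: Bench variable transformer, fixed: grey metal case 180 x 160 x 118 mm (x, y, z). Origin: centre of its underside on the bench, z up; its front with switch, fuse and outlet faces its -x. On top in the middle an aluminium dial plate 116 mm across (face 120 mm above the bench) with a black power band that widens clockwise from zero, a brass collar and the upright steel D-shaft.
- collar_top (a point): Top of the brass collar (28 mm across), on the shaft's axis, 123 mm above the bench; axes as the transformer's. The knob's underside rests here when home. Off the key it stands on the shaft's end, its underside 12 mm higher (17 to 22 mm if off centre, with the countersink on the shaft's rim); within about 0.1 rad of the key it drops down. Fitted, it has about 0.18 rad of play either way.
- shaft_end (a point): Free end of the D-shaft, on its axis, 22 mm above the collar; axes as the transformer's. Shaft 14 mm across, flat 2 mm off the axis; turns with 0.14 N m of friction, stays where left, has an anticlockwise stop. Its angle is not measured: it stands so that the fitted pointer points somewhere from 0.4 to 1.9 rad clockwise (from above) of the zero mark.
- zero_mark (a point): Zero mark: the long black tick at the thin end of the power band. This point lies on the dial face 36 mm from the shaft's axis, 150 degrees from the transformer's +x towards its +y. When the knob has been turned anticlockwise to the shaft's stop its pointer tip stands over this point, give or take the play.
- setup_block: Steel setup block with holes, 50 x 75 x 25 mm, 0.7 kg, loose on the bench; origin: centre of its underside. To be left alone.
- dial_gauge: Dial gauge lying face up, 57 mm across and 21 mm high, its stem along its +y to 67 mm from the centre; origin: centre of its underside. To be left alone.
- screwdriver: Screwdriver 180 mm long lying along its x, loose on the bench; origin: under the middle of it. To be left alone.
- fuse_box: Small plastic box of fuses, 52 x 72 x 34 mm, loose on the bench; origin: centre of its underside. To be left alone.
Not all that is in view belongs to the job. What is shaped like the knob but orange is not meant.

How it is judged:
By the outcome, as a careful person would: the job done as asked, in the order asked, and still so for the second after the job is handed in, with the robot touching nothing.
It also fails if it takes over 72 s, if anything falls off the work surface, if the arm or the gripper's body presses on something with over 40 N, if the wrist force passes 120 N, or if a joint passes its speed limit or range.

ROBOT

A 6-joint arm with a two-finger parallel gripper is mounted at the origin on the work surface. World frame = base frame: x ahead of the robot, y to its left, z up, the work surface at z = 0. Lengths are in m, angles in degrees, forces in N, time in s.
With the tool pointing down it reaches from about 0.35 to 0.875 m from the base axis. Payload 4.2 kg.
Tool frame: the origin (TCP) lies midway between the tips of the shut fingers; the grasp point (between the pads) lies 19 mm behind it (r.grasp_offset is the distance from the TCP to the grasp point, in m); z points along the fingers, y is the direction in which the jaws open and shut (so a half turn about z gives the same grasp; the last joint's range is limited). The gripper opens to 87 mm and grips with 3 to 60 N. Pads are 19 mm wide; open, the fingers measure 117 mm over their backs; the gripper's body (75 mm by 190 mm) begins 51 mm behind the grasp point.
Start: joints at [87.468, 22.042, 0.453, 0, -68.411, -14.817], TCP at [0.186, 0.597, 0.223] pointing down, gripper open.
Joint ranges: [-179.83, 179.83], [-69.29, 118.12], [-61.27, 80.66], [-181.25, 117.63], [-171.15, -9.14], [-177.46, 177.46]. Speed limits (degrees/s): [159.86, 159.86, 180, 180, 180, 180].

INTERFACE

Orientations are given as a 3x3 rotation matrix whose columns are the frame's x, y, z axes.
In Python, from station import r gives the robot as it stands.
- The arm moves only by the shell command python3 -m crank 'ROWS'. ROWS is JSON, a list of rows, each a list of 3 entries, a list of its own where there are three numbers: the closure, from -1 (fully open) to 1 (shut), so that 0 is half open, then the shift along the tool's x, y, z as a fraction of full scale, then the turn, a rotation vector about the tool's x, y, z as a fraction of full scale. In form: [[fingers, [dx, dy, dz], [wx, wy, wz]], ...]. A call has 1 to 8 rows; each row shifts and turns the commanded pose from where the row before left it, along the tool's axes as they then stand; what a row does not reach is not made up. Full scale, the value 1, is 100 mm for a shift and 45 degrees for a turn. A row lasts 1/10 s, in which the tool goes at most 50 mm and 8.59 degrees, less where a joint would pass 70% of its speed; a pose out of reach is approached as far as the arm can. A call with a number of a shift or a turn outside -1 to 1 is refused whole. A call with a gripper value outside its range is refused whole. The fingers move at their own pace and stop on an object; the grip force is fixed at half the most. Time passes only in rows, so rows that do not move let the fingers close. It gives the time, the measured TCP pose, the force and the opening at its end, in the units of the state.
- r.sense(): the state, without advancing time (a new reading comes with each control period).
- r.capture(name): name is "scene" or "top" or "wrist"; returns a dict with "img" (384x512x3 uint8, blue, green, red), "fx", "fy", "cx", "cy" (pixels), "dist" ([k1, k2, p1, p2, k3] as OpenCV has them; the pictures are not rectified), "R" (3x3) and "t" (3): a world point X has camera coordinates R X + t. Camera axes: x right, y down, z forward; pixel columns grow to the right and rows downward; lengths in m; the calibration is good to about 2 mm. A picture is of the moment at which its call begins. There is no depth.
- r.finish_job(): hands the job in, once; it reports no verdict.
The state is a dict: "time_s": time; "joints": joint angles; "joint_velocities": joint speeds; "effort": joint torques, N m; "tcp_pos": TCP position; "ee_rot": TCP orientation; "wrist_force": force on the tool from outside, world axes, zero at the start; "moment": the same for the moment, N m; "gripper_width": opening from 0.0 (shut) to 1.0 (fully open).
Only numpy, scipy, OpenCV 4.12 (cv2) and the standard library are available. Lean on these libraries where they do the work, as an engineer would, in place of code of your own. Each camera call takes 0.05 s, during which the arm holds its last target.

## Working session

There is one attempt and no reset: what is moved stays moved. The work goes in short steps, Python scripts to look and compute and a shell command to move; the robot and the scene stay as the last step left them, time stands still between calls to the robot, and variables do not carry over. Pictures are saved under pics/ and viewed, and the job is handed in when it is done.

```bash
mkdir -p pics; ls; python3 - <<'E'
from station import r
import cv2
print(r.sense())
for n in("scene","top","wrist"):
    c=r.capture(n); cv2.imwrite(f"pics/{n}0.png",c["img"]); print(n,c["fx"],c["fy"],c["cx"],c["cy"],c["dist"],c["R"],c["t"])
E
```

```text
pics
{'time_s': 0.0, 'joints': array([ 8.74700136e+01,  2.20913175e+01,  3.78968093e-01, -2.83484354e-02,
       -6.84126412e+01, -1.48156424e+01]), 'joint_velocities': array([ 0.0098967 ,  0.00711825, -0.02521738,  0.0385252 , -0.03565754,
        0.01874118]), 'effort': array([ 3.95980669e-04, -3.90673113e+01,  1.87403941e+01,  4.21971023e+00,
        1.10033032e-02, -1.87887249e-04]), 'tcp_pos': array([0.18614879, 0.59599039, 0.22144988]), 'ee_rot': array([[ 9.54469270e-01, -2.98308738e-01, -5.55914802e-04],
       [-2.98309234e-01, -9.54466835e-01, -2.15901965e-03],
       [ 1.13452186e-04,  2.22655243e-03, -9.99997515e-01]]), 'wrist_force': array([-0.35534657,  0.09953897, -0.93333265]), 'moment': array([0.0302844 , 0.00245127, 0.01165308]), 'gripper_width': 0.9994532009890784}
scene 459.93112712096644 459.93112712096644 255.964497556925 192.2176336186323 [-0.11859779  0.          0.          0.          0.        ] [[-0.8830587   0.46920783 -0.00716614]
 [ 0.39337268  0.73183632 -0.55648318]
 [-0.25586183 -0.49422628 -0.83082797]] [ 0.45297233 -0.22355517  1.46162908]
top 425.9128799504824 425.9128799504824 252.68961534046394 193.25136031525128 [-0.04727586  0.          0.          0.          0.        ] [[ 6.62107167e-04 -9.99779147e-01  2.10052232e-02]
 [-9.85850444e-01 -4.17361711e-03 -1.67575306e-01]
 [ 1.67625964e-01 -2.05970558e-02 -9.85635479e-01]] [0.08848596 0.54492484 1.12212448]
wrist 280.2046583678165 280.2046583678165 252.3229448534422 188.47303615139987 [-0.03672686  0.          0.          0.          0.        ] [[-0.29860419 -0.95437311  0.00273825]
 [-0.9223575   0.28932173  0.25602653]
 [-0.24513707  0.07392495 -0.96666588]] [ 0.6238791  -0.03206516  0.39064796]
```

View pics/scene0.png

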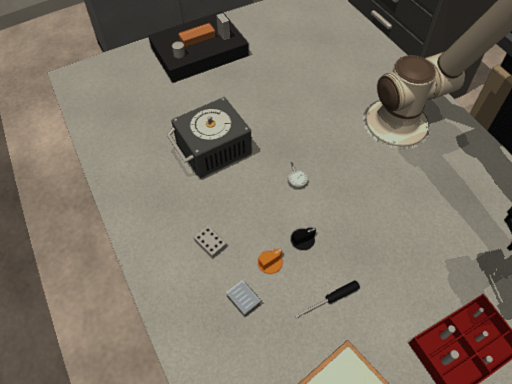

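View pics/top0.png

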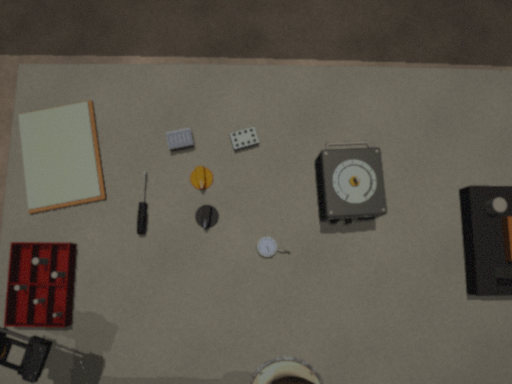

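View pics/wrist0.png

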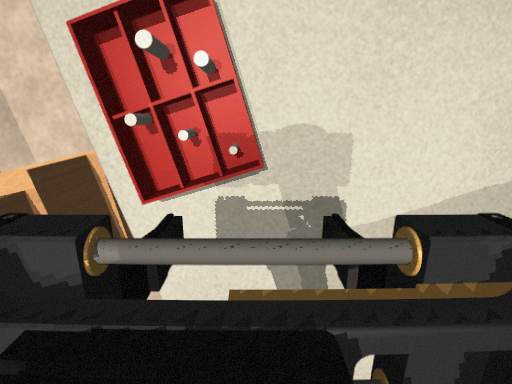

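Candidates for the knob:
- Black pointer knob: top (207,217), scene (303,238).
- Orange lookalike: top (202,178), scene (270,262).
- Black screwdriver handle: top (142,218).
- Grey post on the black tray: top (499,205).

I choose the black one. Next is a close crop to check it, along with the dial.

```bash
python3 - <<'E'
import cv2,numpy as np
t=cv2.imread("pics/top0.png");s=cv2.imread("pics/scene0.png")
f=lambda im,x,y,w:cv2.resize(im[y-w:y+w,x-w:x+w],(390,290*390//390+100),interpolation=cv2.INTER_CUBIC)
a=np.hstack([f(t,207,215,28),f(s,300,240,28)]);cv2.imwrite("pics/cropk.png",cv2.convertScaleAbs(a,alpha=1.8))
a=np.hstack([f(t,353,182,38),f(s,211,128,40)]);cv2.imwrite("pics/cropv.png",cv2.convertScaleAbs(a,alpha=1.3))
E
```

```text
(no output)
```

View pics/cropk.png

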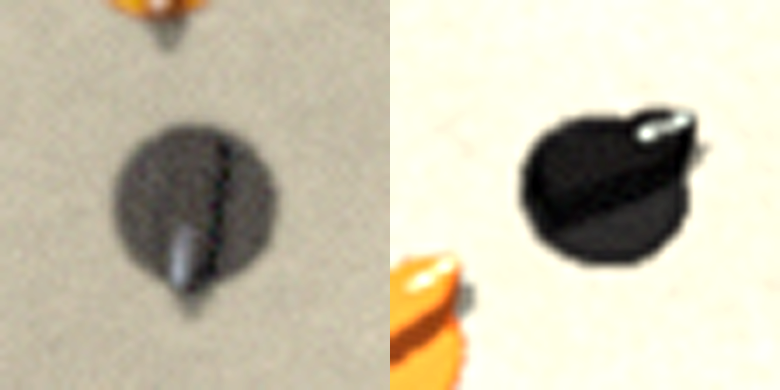

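View pics/cropv.png

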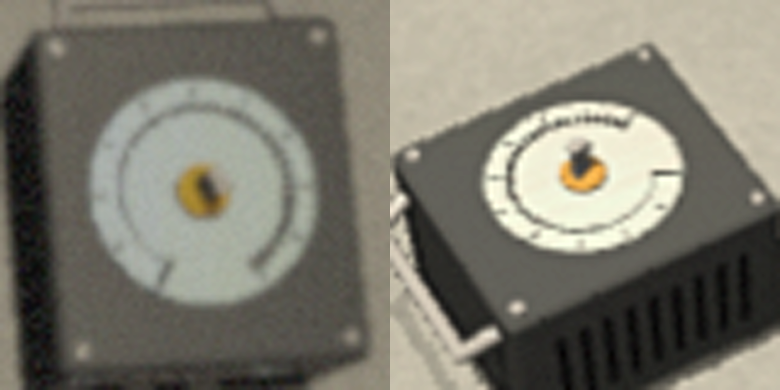

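The left and right crops show the black knob, with a white nose line pointing towards the robot. The dial's zero tick is at about top (347,197).

```bash
cat > h.py <<'E'
import cv2,numpy as np
def ray(c,uv):
    K=np.array([[c["fx"],0,c["cx"]],[0,c["fy"],c["cy"]],[0,0,1]])
    p=cv2.undistortPoints(np.array([[uv]],float),K,np.array(c["dist"],float))[0,0]
    R=np.array(c["R"]);t=np.array(c["t"])
    return -R.T@t, R.T@np.array([p[0],p[1],1])
def onz(c,uv,z):
    o,d=ray(c,uv); return o+d*(z-o[2])/d[2]
def proj(c,X):
    K=np.array([[c["fx"],0,c["cx"]],[0,c["fy"],c["cy"]],[0,0,1]])
    R=np.array(c["R"]);t=np.array(c["t"],float)
    return cv2.projectPoints(np.array([X],float),cv2.Rodrigues(R)[0],t,K,np.array(c["dist"],float))[0][0,0]
def blob(m,near):
    n,l,s,ce=cv2.connectedComponentsWithStats(m.astype(np.uint8))
    i=1+np.argmin([np.hypot(*(ce[k]-near))+(1e3 if s[k,4]<15 else 0) for k in range(1,n)])
    return (l==i).astype(np.uint8),ce[i]
E
python3 - <<'E'
from station import r
from h import *
for n,k,d in(("top",(207,216),(353,182)),("scene",(303,238),(211,124))):
    c=r.capture(n);im=c["img"];g=im.max(2)
    roi=np.zeros(g.shape,bool);roi[k[1]-25:k[1]+25,k[0]-25:k[0]+25]=1
    m,ce=blob((g<(95 if n=="top" else 80))&roi,k)
    (x,y),rad=cv2.minEnclosingCircle(np.argwhere(m)[:,::-1].astype(np.int32))
    el=cv2.fitEllipse(cv2.findContours(m,0,2)[0][0])
    print(n,"knob",ce,m.sum(),el,onz(c,el[0],.005),np.array(c['R']).T@-np.array(c['t']))
    roi[:]=0;roi[d[1]-45:d[1]+45,d[0]-45:d[0]+45]=1
    m=(im.min(2)>(100 if n=="top" else 150))&roi
    m,ce=blob(cv2.morphologyEx(m.astype(np.uint8),cv2.MORPH_CLOSE,np.ones((5,5))),d)
    cn=max(cv2.findContours(m,0,2)[0],key=cv2.contourArea)
    el=cv2.fitEllipse(cv2.convexHull(cn)); print("dial",el,onz(c,el[0],.12))
    print("zero",onz(c,(347.2,197) if n=="top" else (211-40+667*80/390,88+173*80/390),.12))
E
```

```text
top knob [206.48393574 216.52610442] 498 ((206.5766143798828, 216.82940673828125), (23.093870162963867, 26.99036407470703), 176.300048828125) [0.4838883  0.21830253 0.005     ] [0.34905861 0.11385319 1.19546298]
dial ((353.9871520996094, 180.86534118652344), (42.44142150878906, 44.5585823059082), 128.74658203125) [ 0.56567674 -0.17151801  0.12      ]
zero [ 0.52319647 -0.15216207  0.12      ]
scene knob [303.01136364 238.40227273] 440 ((303.11627197265625, 238.4412841796875), (20.93525505065918, 26.046159744262695), 79.24695587158203) [0.48556541 0.21704847 0.005     ] [0.86191674 0.67344313 1.09320369]
dial ((210.1134796142578, 123.80738067626953), (29.573617935180664, 39.25278854370117), 82.57994842529297) [ 0.56719472 -0.17395532  0.12      ]
zero [ 0.32222764 -0.04322623  0.12      ]
```

```bash
cat >> h.py <<'E'
def rows_to(r,p):
    s=r.sense(); return np.array(s["ee_rot"]).T@(np.array(p)-np.array(s["tcp_pos"]))/0.1
E
python3 - <<'E'
from station import r
from h import *
s=r.sense();c=r.capture("wrist");R=s["ee_rot"]
o=-c["R"].T@c["t"];print("cam in tool",R.T@(o-s["tcp_pos"]));print("axes",R.T@c["R"].T)
print(rows_to(r,[.485,.2175,.2]),s['time_s'])
E
```

```text
cam in tool [ 6.93247173e-02 -1.28374699e-04 -1.62553042e-01]
axes [[-2.87126996e-04 -9.66637780e-01 -2.56147068e-01]
 [ 9.99999674e-01 -4.70796217e-04  6.55726838e-04]
 [-7.54443405e-04 -2.56146796e-01  9.66637600e-01]]
[3.98126461 2.72532457 0.22393598] 0.25
```

```bash
python3 -m crank '[[-1,[0.4,0.3,0],[0,0,0]],[-1,[0.4,0.3,0],[0,0,0]],[-1,[0.4,0.3,0],[0,0,0]],[-1,[0.4,0.3,0],[0,0,0]],[-1,[0.4,0.3,0],[0,0,0]],[-1,[0.4,0.3,0],[0,0,0]],[-1,[0.4,0.3,0],[0,0,0]],[-1,[0.4,0.3,0],[0,0,0]]]'; python3 -m crank '[[-1,[0.4,0.3,0],[0,0,0]],[-1,[0,0,0],[0,0,0]],[-1,[0,0,0],[0,0,0]]]'
python3 - <<'E'
from station import r
from h import *
s=r.sense();print(s['joints']);c=r.capture("wrist");cv2.imwrite("pics/w1.png",c["img"]);print(proj(c,[.485,.2175,.005]))
E
```

```text
time_s: 1.1
tcp_pos: [0.421, 0.2703, 0.2229]
ee_rot: [[0.955, -0.298, 0.001], [-0.298, -0.955, 0.001], [0.0, -0.001, -1.0]]
wrist_force: [1.1, 1.1, -0.7]
gripper_width: 0.995
time_s: 1.4
tcp_pos: [0.4499, 0.2304, 0.2225]
ee_rot: [[0.954, -0.301, -0.0], [-0.301, -0.954, 0.0], [-0.0, -0.0, -1.0]]
wrist_force: [0.8, -0.4, 0.4]
gripper_width: 0.998
[ 4.55364229e+01  1.03690401e+01 -1.59921559e+01 -1.18536495e-02
 -6.36384178e+01  2.69472956e+01]
[253.53410867 138.96768389]
```

View pics/w1.png

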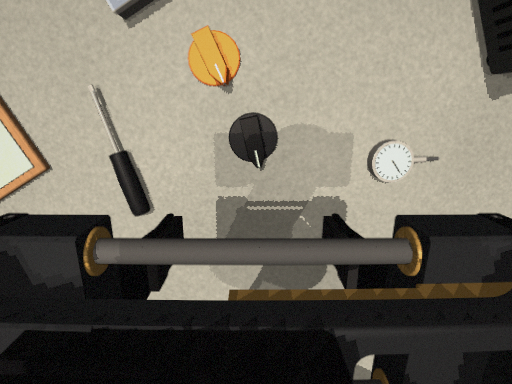

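```bash
python3 - <<'E'
from station import r
from h import *
c=r.capture("wrist");im=c["img"];cv2.imwrite("pics/w1c.png",cv2.resize(im[95:185,205:305],(800,720)[:1]+(600,),interpolation=cv2.INTER_CUBIC) if 0 else cv2.convertScaleAbs(cv2.resize(im[100:180,210:300],(675,600),interpolation=cv2.INTER_CUBIC),alpha=1.5))
E
```

```text
(no output)
```

View pics/w1c.png

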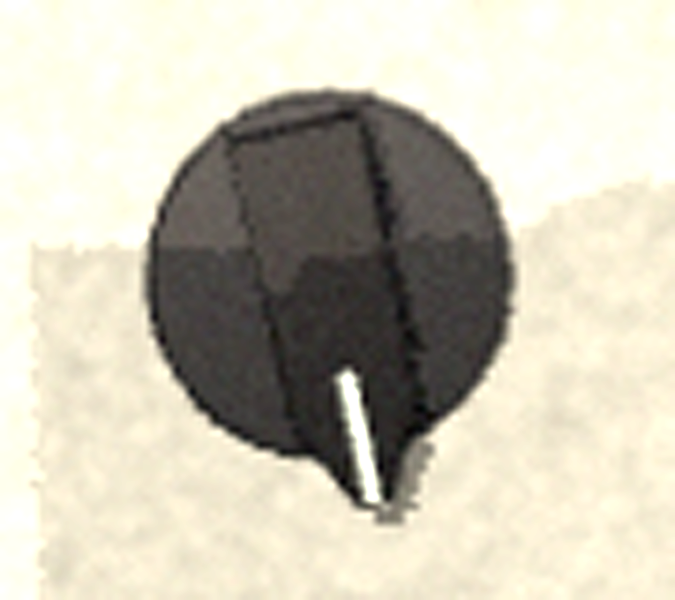

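The crop shows the nose's white line from (347,375) to (375,500), and the back edge of the bar from (230,138) to (357,115). The skirt spans x 147..513 and y 90..460.

```bash
python3 - <<'E'
from station import r
from h import *
c=r.capture("wrist");f=lambda x,y,z:onz(c,(210+(x-3.25)/7.5,100+(y-3.25)/7.5),z)
C=f(330,275,.005);a=f(347,375,.036);b=f(293.5,126.5,.036)
print(C,a,b,(a-b)*1000)
d=(a-b)[:2];L=np.hypot(*d);u=d/L;print(L,np.degrees(np.arctan2(u[1],u[0])), "centre from back edge",b[:2]+.028*u)
s=r.sense();R=s['ee_rot'];print("tool yaw",np.degrees(np.arctan2(R[1,0],R[0,0])))
z=s['tcp_pos'];P=b[:2]+.028*u;P=(P+C[:2])/2;print(P,R.T@(np.array([*P,.0])-z)*10)
E
```

```text
[0.48772739 0.2181234  0.005     ] [0.47349472 0.2197524  0.036     ] [0.51434788 0.21616966 0.036     ] [-40.85316012   3.58274433   0.        ]
0.04100995913761461 174.98809181370592 centre from back edge [0.48645494 0.21861582]
tool yaw -17.260446684864856
[0.48709117 0.21836961] [0.40538703 0.02139739 2.22611701]
```

```bash
python3 -m crank '[[-1,[0.405,0.02,0],[0,0,0]],[-1,[0,0,0.4],[0,0,-0.136]],[-1,[0,0,0.4],[0,0,-0.136]],[-1,[0,0,0.4],[0,0,0]],[-1,[0,0,0.4],[0,0,0]],[-1,[0,0,0],[0,0,0]],[-1,[0,0,0],[0,0,0]]]'
python3 - <<'E'
from station import r
from h import *
s=r.sense();R=s['ee_rot'];print(s['joints'],"tool yaw",np.degrees(np.arctan2(R[1,0],R[0,0])),rows_to(r,[.487,.2183,.011]))
c=r.capture("wrist");cv2.imwrite("pics/w2.png",c["img"])
E
```

```text
time_s: 2.25
tcp_pos: [0.4875, 0.2187, 0.063]
ee_rot: [[0.996, -0.086, 0.0], [-0.086, -0.996, -0.001], [0.0, 0.001, -1.0]]
wrist_force: [0.2, 0.8, 0.6]
gripper_width: 1.003
[ 41.58799553  23.33728982 -23.95679683   0.05681093 -42.73393395
  43.42419498] tool yaw -4.946068146834306 [-0.00494811  0.00434789  0.51973244]
```

View pics/w2.png

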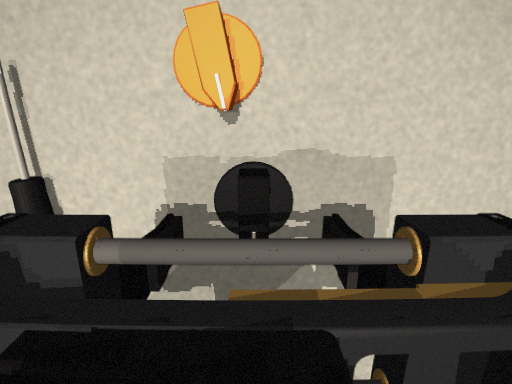

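The knob sits centred between the fingers at (254,200) with its bar upright in the view. I'll descend and grip.

```bash
python3 -m crank '[[-1,[0,0,0.3],[0,0,0]],[-1,[0,0,0.22],[0,0,0]],[-1,[0,0,0],[0,0,0]],[0.2,[0,0,0],[0,0,0]],[1,[0,0,0],[0,0,0]],[1,[0,0,0],[0,0,0]],[1,[0,0,0],[0,0,0]],[1,[0,0,0],[0,0,0]]]'
python3 -m crank '[[1,[0,0,0],[0,0,0]],[1,[0,0,0],[0,0,0]],[1,[0,0,-0.3],[0,0,0]],[1,[0,0,-0.4],[0,0,0]],[1,[0,0,-0.4],[0,0,0]],[1,[0,0,-0.4],[0,0,0]],[1,[0,0,-0.4],[0,0,0]],[1,[0,0,0],[0,0,0]]]'
python3 - <<'E'
from station import r
from h import *
s=r.sense();print(s)
c=r.capture("wrist");cv2.imwrite("pics/w3.png",c["img"])
c=r.capture("scene");cv2.imwrite("pics/s3.png",cv2.resize(c["img"][60:280,150:400],(750,600)[:1]+(600,)) if 0 else cv2.resize(c["img"][80:280,160:400],(720,600)))
E
```

```text
time_s: 3.1
tcp_pos: [0.4877, 0.2177, 0.0111]
ee_rot: [[0.996, -0.089, 0.001], [-0.089, -0.996, 0.001], [0.001, -0.001, -1.0]]
wrist_force: [0.1, 0.4, -0.8]
gripper_width: 0.636
time_s: 3.9
tcp_pos: [0.4906, 0.2194, 0.207]
ee_rot: [[0.996, -0.088, 0.011], [-0.088, -0.996, 0.007], [0.011, -0.008, -1.0]]
wrist_force: [0.5, 0.2, 0.3]
gripper_width: 0.01
{'time_s': 3.9, 'joints': array([ 41.46054416,  13.84797903, -13.83574803,   0.13453079,
       -61.56637114,  43.43057208]), 'joint_velocities': array([ 5.30285508e-03,  3.25057967e+00, -5.63361140e+00, -2.65092699e+00,
        2.97585215e+00, -1.35474666e-01]), 'effort': array([-1.03044638e-01, -3.11048627e+01,  1.76493269e+01,  3.92226577e+00,
       -2.85606897e-01, -3.19865256e-03]), 'tcp_pos': array([0.49060164, 0.21936809, 0.20701359]), 'ee_rot': array([[ 0.9960663 , -0.08790348,  0.01117614],
       [-0.087986  , -0.99609627,  0.00711893],
       [ 0.01050674, -0.00807427, -0.9999122 ]]), 'wrist_force': array([0.47982349, 0.1618442 , 0.33129159]), 'moment': array([ 0.0461817 , -0.12277832,  0.01153658]), 'gripper_width': 0.010031291789797296}
```

View pics/w3.png

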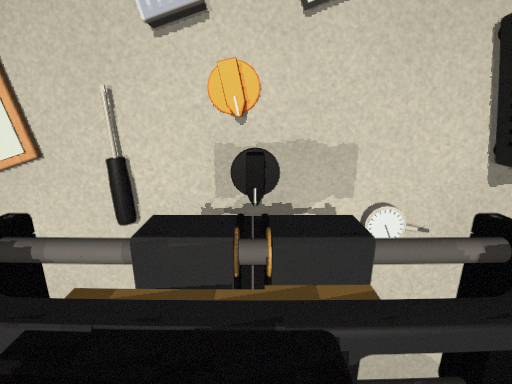

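View pics/s3.png

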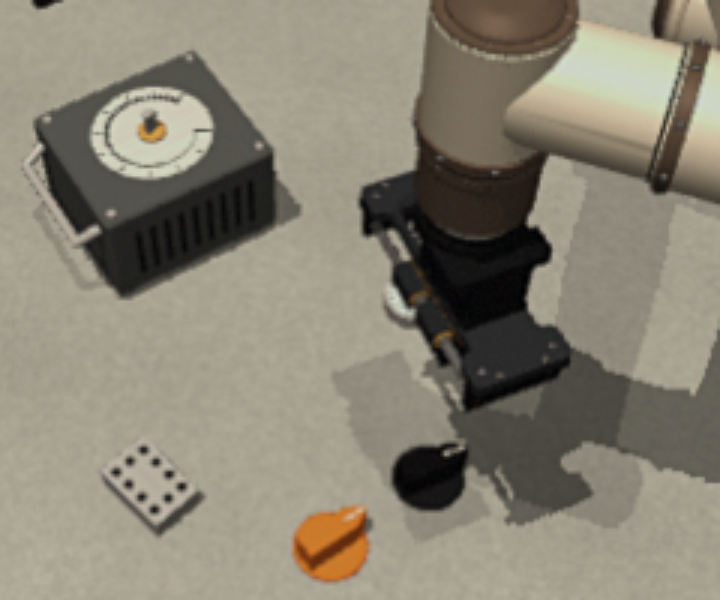

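I lifted before the slow fingers had closed. The knob still stands on the bench, now at (255,172) in the wrist view. I'll reopen, re-measure and try again with enough closing time.

```bash
python3 -m crank '[[-1,[0,0,0],[0,0,0]],[-1,[0,0,0],[0,0,0]],[-1,[0,0,0],[0,0,0]],[-1,[0,0,0],[0,0,0]],[-1,[0,0,0],[0,0,0]],[-1,[0,0,0],[0,0,0]],[-1,[0,0,0],[0,0,0]],[-1,[0,0,0],[0,0,0]]]'
python3 -m crank '[[-1,[0,0,0],[0,0,0]],[-1,[0,0,0],[0,0,0]],[-1,[0,0,0],[0,0,0]],[-1,[0,0,0],[0,0,0]]]'
python3 - <<'E'
from station import r
from h import *
s=r.sense();c=r.capture("wrist");im=c["img"];cv2.imwrite("pics/w4c.png",cv2.convertScaleAbs(cv2.resize(im[135:215,210:300],(675,600),interpolation=cv2.INTER_CUBIC),alpha=1.8))
E
```

```text
time_s: 4.8
tcp_pos: [0.4875, 0.2175, 0.2006]
ee_rot: [[0.996, -0.089, 0.0], [-0.089, -0.996, 0.0], [0.0, -0.0, -1.0]]
wrist_force: [0.5, 0.3, -0.4]
gripper_width: 0.645
time_s: 5.2
tcp_pos: [0.4875, 0.2175, 0.2006]
ee_rot: [[0.996, -0.089, 0.0], [-0.089, -0.996, 0.0], [0.0, -0.0, -1.0]]
wrist_force: [-0.1, -0.4, -0.4]
gripper_width: 0.97
```

View pics/w4c.png

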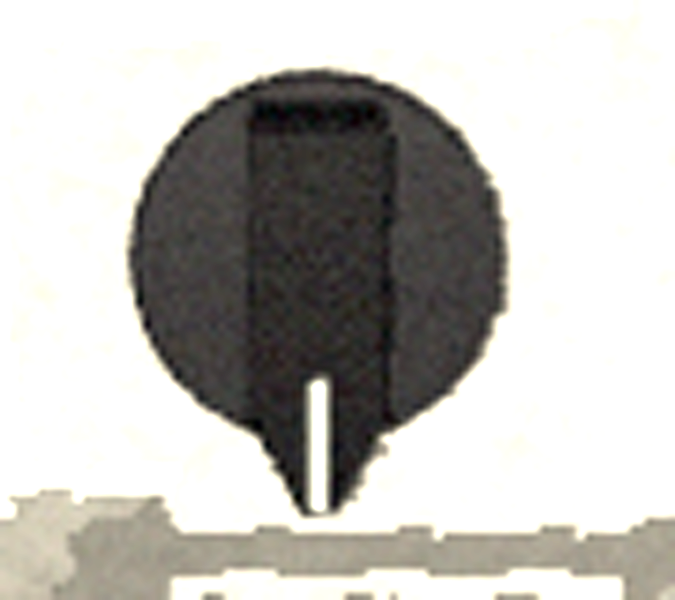

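```bash
python3 - <<'E'
from station import r
from h import *
s=r.sense();c=r.capture("wrist");C=onz(c,(210+(318-3.25)/7.5,135+(258-3.25)/7.5),.005)
print(C,rows_to(r,[*C[:2],.011]))
E
```

```text
[0.48816586 0.21789301 0.005     ] [ 0.00615107 -0.00458553  1.89568494]
```

```bash
python3 -m crank '[[-1,[0.006,0,0.4],[0,0,0]],[-1,[0,0,0.4],[0,0,0]],[-1,[0,0,0.4],[0,0,0]],[-1,[0,0,0.4],[0,0,0]],[-1,[0,0,0.296],[0,0,0]],[0,[0,0,0],[0,0,0]],[1,[0,0,0],[0,0,0]],[1,[0,0,0],[0,0,0]]]'
python3 -m crank '[[1,[0,0,0],[0,0,0]],[1,[0,0,0],[0,0,0]],[1,[0,0,0],[0,0,0]],[1,[0,0,0],[0,0,0]],[1,[0,0,0],[0,0,0]],[1,[0,0,0],[0,0,0]],[1,[0,0,0],[0,0,0]],[1,[0,0,0],[0,0,0]]]'
```

```text
time_s: 6.1
tcp_pos: [0.4895, 0.2185, 0.0128]
ee_rot: [[0.996, -0.088, 0.003], [-0.088, -0.996, 0.002], [0.003, -0.003, -1.0]]
wrist_force: [-0.1, 0.5, -0.1]
gripper_width: 0.814
time_s: 6.9
tcp_pos: [0.4882, 0.2175, 0.011]
ee_rot: [[0.996, -0.089, 0.0], [-0.089, -0.996, -0.0], [0.0, 0.0, -1.0]]
wrist_force: [-0.4, -0.0, 0.7]
gripper_width: 0.251
```

Width 0.251 is about 22 mm, so the fingers are on the bar. I'll lift and carry it to a spot where the wrist camera sees the shaft.

```bash
python3 -m crank '[[1,[0,0,0],[0,0,0]],[1,[0,0,-0.1],[0,0,0]],[1,[0,0,-0.3],[0,0,0]],[1,[0,0,-0.4],[0,0,0]],[1,[0,0,-0.4],[0,0,0]],[1,[0,0,-0.4],[0,0,0]],[1,[0,0,-0.3],[0,0,0]],[1,[0,0,0],[0,0,0]]]'
python3 -m crank '[[1,[0.03,0.25,0],[0,0,0]],[1,[0.06,0.45,0],[0,0,0]],[1,[0.06,0.45,0],[0,0,0]],[1,[0.06,0.45,0],[0,0,0]],[1,[0.06,0.45,0],[0,0,0]],[1,[0.06,0.45,0],[0,0,0]],[1,[0.06,0.45,0],[0,0,0]],[1,[0.06,0.45,0],[0,0,0]]]'
python3 -m crank '[[1,[0.03,0.45,0],[0,0,0]],[1,[0,0,0],[0,0,0]],[1,[0,0,0],[0,0,0]],[1,[0,0,0],[0,0,0]]]'
python3 - <<'E'
from station import r
from h import *
s=r.sense();print(s['joints'])
c=r.capture("wrist");cv2.imwrite("pics/w5.png",c["img"]);
E
```

```text
time_s: 7.7
tcp_pos: [0.4904, 0.2189, 0.2067]
ee_rot: [[0.996, -0.088, 0.009], [-0.088, -0.996, 0.006], [0.009, -0.007, -1.0]]
wrist_force: [1.1, -0.1, -0.7]
gripper_width: 0.247
time_s: 8.5
tcp_pos: [0.5016, -0.1269, 0.2004]
ee_rot: [[0.996, -0.089, -0.001], [-0.089, -0.996, 0.0], [-0.001, -0.0, -1.0]]
wrist_force: [0.4, 0.1, -0.7]
gripper_width: 0.252
time_s: 8.9
tcp_pos: [0.5012, -0.1697, 0.2005]
ee_rot: [[0.996, -0.089, -0.001], [-0.089, -0.996, 0.0], [-0.001, -0.0, -1.0]]
wrist_force: [-0.3, 0.9, -1.0]
gripper_width: 0.246
[-1.13982237e+00  1.37909825e+01 -1.48549733e+01 -2.52373031e-02
 -6.14169622e+01  8.60657970e+01]
```

View pics/w5.png

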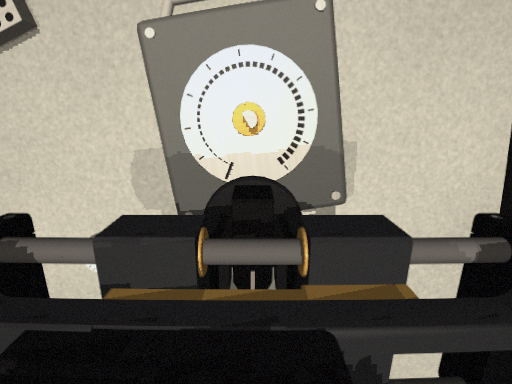

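The wrist view shows the knob in the jaws at (253,230), the dial centred near (249,115), the zero tick at (229,171) and the shaft at (250,118). I'll crop the shaft and dial.

```bash
python3 - <<'E'
from station import r
from h import *
c=r.capture("wrist");im=c["img"];cv2.imwrite("pics/w6.png",cv2.resize(im[95:145,220:280],(720,600),interpolation=cv2.INTER_CUBIC))
m=((im.min(2)>130)).astype(np.uint8);roi=np.zeros_like(m);roi[35:200,170:330]=1
m=m*roi
g=cv2.cvtColor(im,cv2.COLOR_BGR2HSV)
col=((g[...,1]>110)&(g[...,2]>110)&(g[...,0]>12)&(g[...,0]<35)&(roi>0)).astype(np.uint8)
ys,xs=np.nonzero(col);hull=cv2.convexHull(np.c_[xs,ys].astype(np.int32));e=cv2.fitEllipse(hull);print("collar",e,onz(c,e[0],.123))
m,_=blob(cv2.morphologyEx(m,cv2.MORPH_CLOSE,np.ones((3,3))),(249,115));cn=max(cv2.findContours(m,0,1)[0],key=cv2.contourArea).reshape(-1,2)
cn=cn[cn[:,1]<165];P=np.array([onz(c,p,.12)[:2] for p in cn.astype(float)])
from scipy.optimize import least_squares
f=least_squares(lambda q:np.hypot(P[:,0]-q[0],P[:,1]-q[1])-q[2],[.566,-.172,.058],loss="soft_l1",f_scale=.0005);print("dial",f.x,f.cost)
z=onz(c,(229,171),.12);print(z,np.degrees(np.arctan2(z[1]-f.x[1],z[0]-f.x[0])))
E
```

```text
collar ((248.805419921875, 118.93730926513672), (32.10718536376953, 32.82761001586914), 173.08261108398438) [ 0.56703187 -0.17208528  0.123     ]
dial [ 0.56719316 -0.17216434  0.0578702 ] 8.716584587810345e-06
[ 0.52394843 -0.15053382  0.12      ] 153.42630926788965
```

View pics/w6.png

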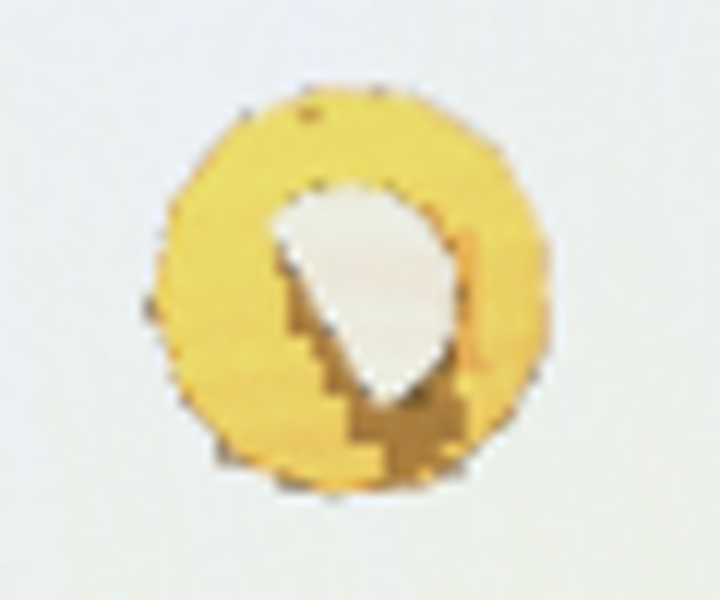

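The crop shows the D end, with its flat running from (272,218) to (383,405) and facing lower left.

```bash
python3 - <<'E'
from station import r
from h import *
c=r.capture("wrist");f=lambda x,y,z:onz(c,(220+(x-5.5)/12,95+(y-5.5)/12),z)[:2]
a=f(272,218,.145);b=f(383,405,.145);d=b-a;L=np.hypot(*d)
n=np.array([-d[1],d[0]])/L; m=(a+b)/2
arc=f(458,290,.145);n=n if n@(m-arc)>0 else -n
print(L,"flat normal",np.degrees(np.arctan2(n[1],n[0])),"axis from flat",m-.002*n)
s=r.sense();R=s['ee_rot'];print("tool yaw",np.degrees(np.arctan2(R[1,0],R[0,0])))
X=m-.002*n
print(rows_to(r,[.567,-.172,.2]),rows_to(r,[*X,.2]))
E
```

```text
0.01348902484600231 flat normal 116.08135143794709 axis from flat [ 0.56737062 -0.17238957]
tool yaw -4.994705319675865
[ 0.65321135 -0.02800351  0.00913544] [ 0.65724269 -0.02444532  0.00913427]
```

```bash
python3 - <<'E'
from station import r
from h import *
s=r.sense();R=s['ee_rot'];p=s['tcp_pos'];c=r.capture("wrist");im=c["img"]
# predicted tail-edge of skirt and points at +-20mm
for a in (-40,-20,0,20,40):
    q=np.radians(a)
    for zz in(.006,.011): print(a,zz,proj(c,p+R@np.array([.033*np.cos(q),.033*np.sin(q),zz])),end=" ")
    print()
cv2.imwrite("pics/w7.png",cv2.convertScaleAbs(cv2.resize(im[165:245,190:316],(756,480),interpolation=cv2.INTER_CUBIC),alpha=2.5))
E
```

```text
-40 0.006 [218.40496756 187.55026196] -40 0.011 [219.31382212 185.57117881] 
-20 0.006 [234.19828836 178.55339246] -20 0.011 [234.68583769 176.80234845] 
0 0.006 [252.49976202 175.38649513] 0 0.011 [252.48906981 173.71687377] 
20 0.006 [270.80009999 178.53844764] 20 0.011 [270.29131429 176.78796218] 
40 0.006 [286.59082712 187.52089082] 40 0.011 [285.66111796 185.54292508]
```

View pics/w7.png

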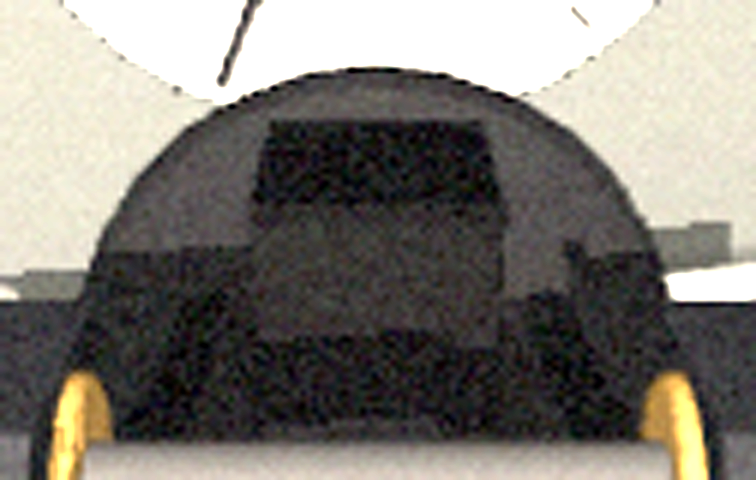

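```bash
python3 - <<'E'
from station import r
from h import *
s=r.sense();R=s['ee_rot'];p=s['tcp_pos'];c=r.capture("wrist")
for k in(0,-.0013):
  for X in((.028,0,-.025),(.028,0,.006),(.033,0,.011),(.028,-.011,-.025),(.028,.011,-.025)): print(k,X,proj(c,p+R@(np.array(X)+[k,0,0])))
E
```

```text
0 (0.028, 0, -0.025) [252.55801692 197.67867441]
0 (0.028, 0, 0.006) [252.48052323 183.26051298]
0 (0.033, 0, 0.011) [252.46922674 173.6908614 ]
0 (0.028, -0.011, -0.025) [231.09136807 197.68724242]
0 (0.028, 0.011, -0.025) [274.02226618 197.66613712]
-0.0013 (0.028, 0, -0.025) [252.55819968 200.10404639]
-0.0013 (0.028, 0, 0.006) [252.48082888 185.29574019]
-0.0013 (0.033, 0, 0.011) [252.46954999 175.70282981]
-0.0013 (0.028, -0.011, -0.025) [231.1417421  200.11220751]
-0.0013 (0.028, 0.011, -0.025) [273.97226965 200.09089301]
```

The knob in hand reads about 1.1 mm towards tool -x. I'll rotate to the fitting yaw beside the shaft and measure again there, so camera bias cancels.

```bash
python3 -m crank '[[1,[0.162,-0.297,0],[0,0,0]],[1,[0.162,-0.297,0],[0,0,0]],[1,[0,0,0],[0,0,0.164]],[1,[0,0,0],[0,0,0.164]],[1,[0,0,0],[0,0,0.164]],[1,[0,0,0],[0,0,0.164]],[1,[0,0,0],[0,0,0.164]],[1,[0,0,0],[0,0,0.164]]]'
python3 -m crank '[[1,[0,0,0],[0,0,0.164]],[1,[0,0,0],[0,0,0.163]],[1,[0,0,0],[0,0,0]],[1,[0,0,0],[0,0,0]],[1,[0,0,0],[0,0,0]]]'
python3 - <<'E'
from station import r
from h import *
s=r.sense();R=s['ee_rot'];p=s['tcp_pos'];print(s['joints'],"yaw",np.degrees(np.arctan2(R[1,0],R[0,0])))
c=r.capture("wrist");im=c["img"];cv2.imwrite("pics/w8.png",im)
e=proj(c,[.567,-.172,.145]);print("shaft px",e)
x,y=map(int,np.round(e));cv2.imwrite("pics/w9.png",cv2.resize(im[y-25:y+25,x-30:x+30],(720,600),interpolation=cv2.INTER_CUBIC));print("crop origin",x-30,y-25)
g=cv2.cvtColor(im,cv2.COLOR_BGR2HSV);roi=np.zeros(g.shape[:2],bool);roi[max(y-35,0):y+35,x-35:x+35]=1
col=((g[...,1]>110)&(g[...,2]>110)&(g[...,0]>12)&(g[...,0]<35)&roi)
ys,xs=np.nonzero(col);e=cv2.fitEllipse(cv2.convexHull(np.c_[xs,ys].astype(np.int32)));S=onz(c,e[0],.123);print("collar",e,S,"tool",R.T@(S-p))
E
```

```text
time_s: 9.95
tcp_pos: [0.5392, -0.1133, 0.201]
ee_rot: [[0.648, -0.762, 0.0], [-0.762, -0.648, 0.0], [0.0, -0.0, -1.0]]
wrist_force: [0.2, 0.3, -0.5]
gripper_width: 0.249
time_s: 10.45
tcp_pos: [0.5392, -0.1137, 0.201]
ee_rot: [[0.439, -0.899, 0.0], [-0.899, -0.439, 0.0], [-0.0, -0.0, -1.0]]
wrist_force: [-1.0, 0.5, -1.1]
gripper_width: 0.246
[ 4.94537815e+00  1.58438297e+01 -1.19367930e+01 -1.87966448e-03
 -6.22181686e+01  2.10809365e+01] yaw -63.9745614907998
shaft px [252.64375316 121.13521942]
crop origin 223 96
collar ((252.739990234375, 120.36236572265625), (32.01848220825195, 33.11313247680664), 5.027951717376709) [ 0.566958   -0.17218263  0.123     ] tool [0.0646953  0.00072895 0.07797552]
```

View pics/w8.png

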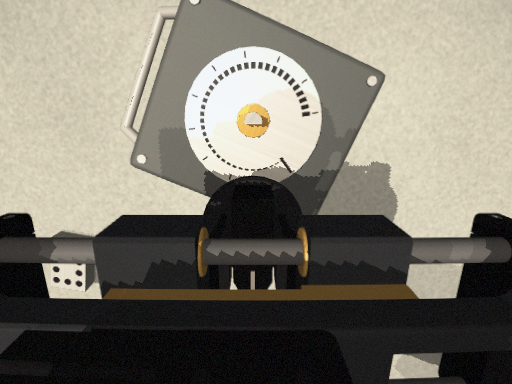

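View pics/w9.png

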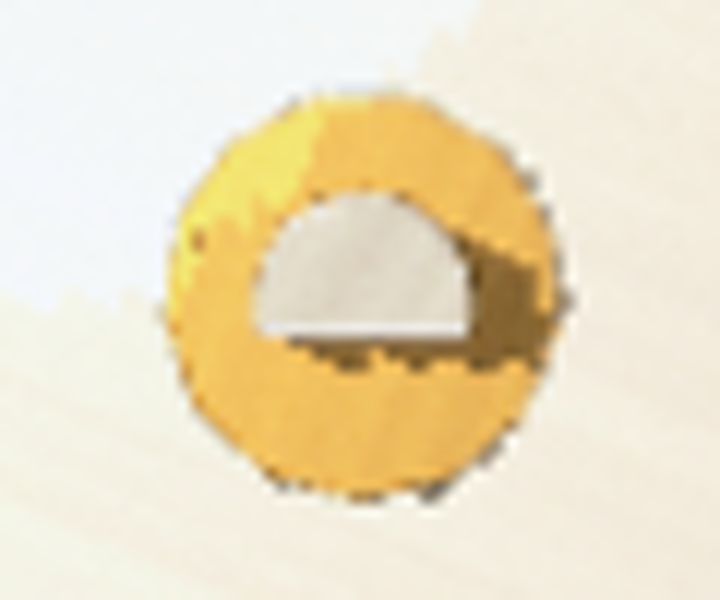

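The flat now faces tool -x, square to the nose, and the shaft position agrees with the first view to 0.1 mm. I'll move over the shaft, allowing for the 1 mm grip offset.

```bash
python3 -m crank '[[1,[0.3,0.004,0],[0,0,0]],[1,[0.257,0,0],[0,0,0]],[1,[0.1,0,0],[0,0,0]],[1,[0,0,0.2],[0,0,0]],[1,[0,0,0.2],[0,0,0]],[1,[0,0,0],[0,0,0]],[1,[0,0,0],[0,0,0]],[1,[0,0,0],[0,0,0]]]'
python3 - <<'E'
from station import r
from h import *
s=r.sense();print(s['wrist_force'],s['moment'],s['tcp_pos'],rows_to(r,[.56696,-.17218,.134]))
c=r.capture("scene");cv2.imwrite("pics/s10.png",cv2.resize(c["img"][60:200,130:310],(720,560),interpolation=cv2.INTER_CUBIC))
E
```

```text
time_s: 11.3
tcp_pos: [0.5684, -0.1732, 0.1623]
ee_rot: [[0.437, -0.899, 0.002], [-0.899, -0.437, -0.001], [0.002, -0.002, -1.0]]
wrist_force: [0.6, 0.4, -0.9]
gripper_width: 0.249
[ 0.60129979  0.3878332  -0.94764628] [ 0.07259175 -0.01021786  0.04987833] [ 0.56838275 -0.17323368  0.16232397] [-0.01612816  0.00871376  0.28319985]
```

View pics/s10.png

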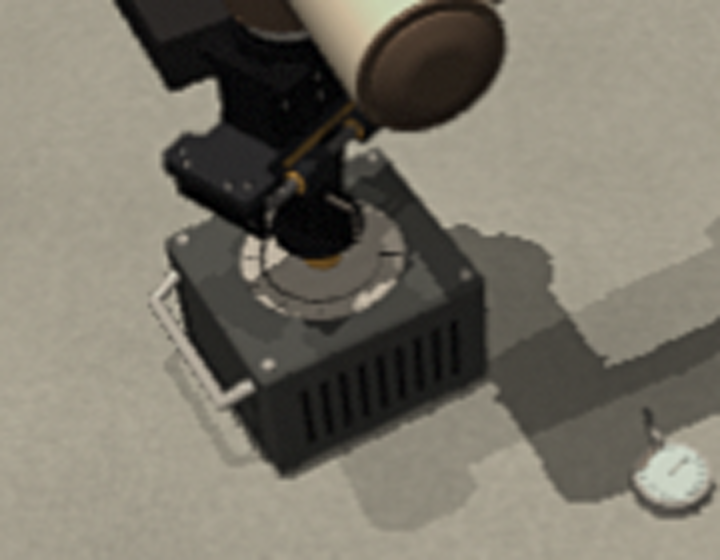

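```bash
python3 -m crank '[[1,[0,0,0],[0,0,0]],[1,[0,0,0],[0,0,0]]]'
python3 - <<'E'
from station import r
from h import *
s=r.sense();print(s['tcp_pos'],s['wrist_force'],rows_to(r,[.56696,-.17218,.134]))
E
```

```text
time_s: 11.55
tcp_pos: [0.5678, -0.1732, 0.1617]
ee_rot: [[0.437, -0.9, 0.001], [-0.9, -0.437, -0.0], [0.001, -0.001, -1.0]]
wrist_force: [0.5, -0.0, -0.8]
gripper_width: 0.25
[ 0.56781051 -0.17322794  0.16170577] [ 0.53294838 -0.04715502 -0.80941804] [-0.01331361  0.00339829  0.27704573]
```

```bash
python3 -m crank '[[1,[0,0,0.02],[0,0,0]],[1,[0,0,0.02],[0,0,0]],[1,[0,0,0.02],[0,0,0]],[1,[0,0,0],[0,0,0]],[1,[0,0,0],[0,0,0]]]'; python3 -m crank '[[1,[0,0,0.02],[0,0,0]],[1,[0,0,0.02],[0,0,0]],[1,[0,0,0],[0,0,0]],[1,[0,0,0],[0,0,0]]]'
```

```text
time_s: 12.05
tcp_pos: [0.5675, -0.1733, 0.1548]
ee_rot: [[0.437, -0.9, -0.0], [-0.9, -0.437, -0.0], [-0.0, 0.0, -1.0]]
wrist_force: [0.3, 0.6, -0.1]
gripper_width: 0.245
time_s: 12.45
tcp_pos: [0.5675, -0.1733, 0.1508]
ee_rot: [[0.437, -0.9, -0.0], [-0.9, -0.437, -0.0], [-0.0, 0.0, -1.0]]
wrist_force: [0.8, 0.3, -1.1]
gripper_width: 0.246
```

```bash
python3 -m crank '[[1,[0,0,0.01],[0,0,0]],[1,[0,0,0.01],[0,0,0]],[1,[0,0,0],[0,0,0]]]'; python3 -m crank '[[1,[0,0,0.01],[0,0,0]],[1,[0,0,0.01],[0,0,0]],[1,[0,0,0],[0,0,0]]]'
```

```text
time_s: 12.75
tcp_pos: [0.5675, -0.1733, 0.1488]
ee_rot: [[0.437, -0.9, -0.0], [-0.9, -0.437, 0.0], [-0.0, 0.0, -1.0]]
wrist_force: [0.2, 0.6, -1.0]
gripper_width: 0.245
time_s: 13.05
tcp_pos: [0.5675, -0.1732, 0.1467]
ee_rot: [[0.437, -0.9, -0.0], [-0.9, -0.437, 0.0], [-0.0, 0.0, -1.0]]
wrist_force: [-0.3, -0.9, -1.4]
gripper_width: 0.246
```

```bash
python3 -m crank '[[1,[0,0,0.01],[0,0,0]],[1,[0,0,0],[0,0,0]]]'; python3 -m crank '[[1,[0,0,0.01],[0,0,0]],[1,[0,0,0],[0,0,0]]]'; python3 -m crank '[[1,[0,0,0.01],[0,0,0]],[1,[0,0,0],[0,0,0]]]'
```

```text
time_s: 13.25
tcp_pos: [0.5675, -0.1733, 0.1458]
ee_rot: [[0.437, -0.9, -0.0], [-0.9, -0.437, 0.0], [-0.0, 0.0, -1.0]]
wrist_force: [0.8, 0.7, -0.0]
gripper_width: 0.245
time_s: 13.45
tcp_pos: [0.5675, -0.1733, 0.1448]
ee_rot: [[0.437, -0.9, -0.0], [-0.9, -0.437, 0.0], [-0.0, 0.0, -1.0]]
wrist_force: [-0.1, 0.1, 0.1]
gripper_width: 0.251
time_s: 13.65
tcp_pos: [0.5675, -0.1733, 0.1438]
ee_rot: [[0.437, -0.9, -0.0], [-0.9, -0.437, 0.0], [-0.0, 0.0, -1.0]]
wrist_force: [0.6, -0.5, -1.0]
gripper_width: 0.251
```

The underside is at about 133 mm, below the 135 mm off-key height, and there is almost no force, so it has keyed. I'll continue down.

```bash
python3 -m crank '[[1,[0,0,0.02],[0,0,0]],[1,[0,0,0.02],[0,0,0]],[1,[0,0,0.02],[0,0,0]],[1,[0,0,0],[0,0,0]]]'; python3 -m crank '[[1,[0,0,0.01],[0,0,0]],[1,[0,0,0.01],[0,0,0]],[1,[0,0,0],[0,0,0]]]';  python3 -m crank '[[1,[0,0,0.007],[0,0,0]],[1,[0,0,0],[0,0,0]]]'
```

```text
time_s: 14.05
tcp_pos: [0.5675, -0.1733, 0.1376]
ee_rot: [[0.437, -0.9, -0.0], [-0.9, -0.437, 0.0], [-0.0, 0.0, -1.0]]
wrist_force: [0.7, 0.4, -1.7]
gripper_width: 0.248
time_s: 14.35
tcp_pos: [0.5676, -0.1732, 0.1358]
ee_rot: [[0.437, -0.9, -0.0], [-0.9, -0.437, 0.0], [-0.0, -0.0, -1.0]]
wrist_force: [-0.1, 0.6, -1.1]
gripper_width: 0.246
time_s: 14.55
tcp_pos: [0.5675, -0.1733, 0.1352]
ee_rot: [[0.437, -0.9, 0.0], [-0.9, -0.437, 0.0], [-0.0, -0.0, -1.0]]
wrist_force: [-0.3, 1.0, -1.4]
gripper_width: 0.245
```

```bash
python3 -m crank '[[1,[0,0,0.007],[0,0,0]],[1,[0,0,0],[0,0,0]]]';  python3 -m crank '[[1,[0,0,0.005],[0,0,0]],[1,[0,0,0],[0,0,0]]]'; python3 -m crank '[[1,[0,0,0.005],[0,0,0]],[1,[0,0,0],[0,0,0]]]'
```

```text
time_s: 14.75
tcp_pos: [0.5675, -0.1733, 0.1345]
ee_rot: [[0.437, -0.9, 0.0], [-0.9, -0.437, -0.0], [0.0, -0.0, -1.0]]
wrist_force: [0.3, 1.5, -1.4]
gripper_width: 0.246
time_s: 14.95
tcp_pos: [0.5676, -0.1733, 0.134]
ee_rot: [[0.437, -0.9, 0.0], [-0.9, -0.437, 0.0], [0.0, -0.0, -1.0]]
wrist_force: [0.2, -0.0, -1.2]
gripper_width: 0.25
time_s: 15.15
tcp_pos: [0.5676, -0.1733, 0.134]
ee_rot: [[0.437, -0.9, 0.0], [-0.9, -0.437, -0.0], [0.0, -0.0, -1.0]]
wrist_force: [-0.8, 2.2, 3.4]
gripper_width: 0.248
```

It is home on the collar: at TCP z 0.134 the upward reaction has just appeared, at 3.4 N. I'll ease off a little and turn anticlockwise slowly, watching the moment.

```bash
python3 -m crank '[[1,[0,-0.0003,-0.003],[0,0,-0.045]],[1,[0,-0.0003,0],[0,0,-0.045]],[1,[0,-0.0003,0],[0,0,-0.045]],[1,[0,-0.0003,0],[0,0,-0.045]],[1,[0,0,0],[0,0,0]]]'; cat > st.py <<'E'
from station import r
import numpy as np
s=r.sense();R=s['ee_rot'];print("pointer",round(np.degrees(np.arctan2(R[1,0],R[0,0]))+180,2),"F",s['wrist_force'].round(1),"M",s['moment'].round(3),s['tcp_pos'].round(4))
E
python3 st.py; python3 -m crank '[[1,[0,-0.0003,0],[0,0,-0.045]],[1,[0,-0.0003,0],[0,0,-0.045]],[1,[0,-0.0003,0],[0,0,-0.045]],[1,[0,-0.0003,0],[0,0,-0.045]],[1,[0,0,0],[0,0,0]]]'; python3 st.py
```

```text
time_s: 15.65
tcp_pos: [0.5675, -0.1726, 0.134]
ee_rot: [[0.559, -0.829, -0.0], [-0.829, -0.559, 0.001], [-0.001, -0.0, -1.0]]
wrist_force: [-1.5, 4.6, 1.9]
gripper_width: 0.251
pointer 123.99 F [-1.5  4.6  1.9] M [ 1.323  0.284 -0.016] [ 0.5675 -0.1726  0.134 ]
time_s: 16.15
tcp_pos: [0.5673, -0.1722, 0.134]
ee_rot: [[0.67, -0.742, -0.001], [-0.742, -0.67, 0.001], [-0.002, -0.0, -1.0]]
wrist_force: [-1.7, 5.3, 3.7]
gripper_width: 0.245
pointer 132.07 F [-1.7  5.3  3.7] M [ 1.814  0.529 -0.077] [ 0.5673 -0.1722  0.134 ]
```

The side force, about 5.6 N along the nose, is the shaft's flat centring the knob against the arm. I'll shift 0.6 mm that way to relieve it and carry on.

```bash
python3 -m crank '[[1,[-0.006,0,0],[0,0,0]],[1,[0,0,0],[0,0,-0.045]],[1,[0,0,0],[0,0,-0.045]],[1,[0,0,0],[0,0,-0.045]],[1,[0,0,0],[0,0,0]]]'; python3 st.py;  python3 -m crank '[[1,[0,0,0],[0,0,-0.045]],[1,[0,0,0],[0,0,-0.045]],[1,[0,0,0],[0,0,-0.045]],[1,[0,0,0],[0,0,0]]]'; python3 st.py; python3 - <<'E'
from station import r
import cv2
c=r.capture("wrist");cv2.imwrite("pics/w11.png",c["img"])
E
```

```text
time_s: 16.65
tcp_pos: [0.5673, -0.1722, 0.134]
ee_rot: [[0.745, -0.667, 0.0], [-0.667, -0.745, 0.001], [-0.001, -0.001, -1.0]]
wrist_force: [-2.0, 5.2, 2.1]
gripper_width: 0.245
pointer 138.13 F [-2.   5.2  2.1] M [ 1.531  0.301 -0.106] [ 0.5673 -0.1722  0.134 ]
time_s: 17.05
tcp_pos: [0.5672, -0.1722, 0.134]
ee_rot: [[0.811, -0.585, -0.0], [-0.585, -0.811, 0.001], [-0.001, -0.001, -1.0]]
wrist_force: [-1.7, 4.9, 2.3]
gripper_width: 0.242
pointer 144.2 F [-1.7  4.9  2.3] M [ 1.515  0.349 -0.107] [ 0.5672 -0.1722  0.134 ]
```

View pics/w11.png

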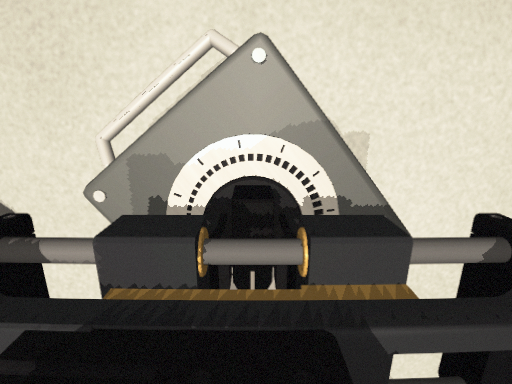

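```bash
python3 -m crank '[[1,[0,0,0],[0,0,-0.045]],[1,[0,0,0],[0,0,-0.045]],[1,[0,0,0],[0,0,-0.045]],[1,[0,0,0],[0,0,-0.045]],[1,[0,0,0],[0,0,0]]]'; python3 st.py;  python3 -m crank '[[1,[0,0,0],[0,0,-0.045]],[1,[0,0,0],[0,0,-0.045]],[1,[0,0,0],[0,0,0]]]'; python3 st.py; python3 -m crank '[[1,[0,0,0],[0,0,-0.045]],[1,[0,0,0],[0,0,-0.045]],[1,[0,0,0],[0,0,0]]]'; python3 st.py
```

```text
time_s: 17.6
tcp_pos: [0.5672, -0.1723, 0.134]
ee_rot: [[0.885, -0.465, -0.0], [-0.465, -0.885, 0.001], [-0.0, -0.0, -1.0]]
wrist_force: [-0.8, 4.9, 3.1]
gripper_width: 0.252
pointer 152.29 F [-0.8  4.9  3.1] M [ 1.447  0.423 -0.116] [ 0.5672 -0.1723  0.134 ]
time_s: 17.9
tcp_pos: [0.5671, -0.1723, 0.134]
ee_rot: [[0.916, -0.401, -0.0], [-0.401, -0.916, 0.001], [-0.001, -0.0, -1.0]]
wrist_force: [-1.5, 5.0, 2.9]
gripper_width: 0.25
pointer 156.34 F [-1.5  5.   2.9] M [ 1.398  0.424 -0.107] [ 0.5671 -0.1723  0.134 ]
time_s: 18.2
tcp_pos: [0.5672, -0.1723, 0.134]
ee_rot: [[0.942, -0.336, -0.0], [-0.336, -0.942, 0.001], [-0.0, -0.0, -1.0]]
wrist_force: [-1.9, 4.4, 4.1]
gripper_width: 0.25
pointer 160.39 F [-1.9  4.4  4.1] M [ 1.465  0.481 -0.073] [ 0.5672 -0.1723  0.134 ]
```

```bash
for i in 1; do python3 -m crank '[[1,[0,0,0],[0,0,-0.022]],[1,[0,0,0],[0,0,0]]]'; done; python3 st.py; python3 -m crank '[[1,[0,0,0],[0,0,-0.022]],[1,[0,0,0],[0,0,0]]]'; python3 st.py;python3 -m crank '[[1,[0,0,0],[0,0,-0.022]],[1,[0,0,0],[0,0,0]]]'; python3 st.py
```

```text
time_s: 18.4
tcp_pos: [0.5671, -0.1723, 0.134]
ee_rot: [[0.948, -0.32, -0.0], [-0.32, -0.948, 0.001], [-0.0, -0.0, -1.0]]
wrist_force: [-1.7, 4.9, 3.0]
gripper_width: 0.251
pointer 161.35 F [-1.7  4.9  3. ] M [ 1.449  0.362 -0.155] [ 0.5671 -0.1723  0.134 ]
time_s: 18.6
tcp_pos: [0.5671, -0.1723, 0.134]
ee_rot: [[0.953, -0.303, -0.0], [-0.303, -0.953, 0.001], [-0.0, -0.0, -1.0]]
wrist_force: [-0.8, 4.5, 2.7]
gripper_width: 0.247
pointer 162.36 F [-0.8  4.5  2.7] M [ 1.457  0.453 -0.157] [ 0.5671 -0.1723  0.134 ]
time_s: 18.8
tcp_pos: [0.5671, -0.1724, 0.134]
ee_rot: [[0.958, -0.286, -0.0], [-0.286, -0.958, 0.001], [-0.0, -0.0, -1.0]]
wrist_force: [-1.7, 5.1, 2.9]
gripper_width: 0.246
pointer 163.35 F [-1.7  5.1  2.9] M [ 1.362  0.421 -0.147] [ 0.5671 -0.1724  0.134 ]
```

```bash
python3 -m crank '[[1,[0,0,0],[0,0,-0.022]],[1,[0,0,0],[0,0,0]]]'; python3 st.py; python3 -m crank '[[1,[0,0,0],[0,0,-0.022]],[1,[0,0,0],[0,0,0]]]'; python3 st.py
```

```text
time_s: 19.0
tcp_pos: [0.5671, -0.1724, 0.134]
ee_rot: [[0.963, -0.27, -0.0], [-0.27, -0.963, 0.001], [-0.0, -0.0, -1.0]]
wrist_force: [-1.4, 5.1, 3.4]
gripper_width: 0.248
pointer 164.34 F [-1.4  5.1  3.4] M [ 1.4    0.441 -0.136] [ 0.5671 -0.1724  0.134 ]
time_s: 19.2
tcp_pos: [0.5672, -0.1723, 0.134]
ee_rot: [[0.967, -0.253, -0.0], [-0.253, -0.967, 0.001], [-0.0, -0.0, -1.0]]
wrist_force: [-2.2, 5.0, 2.4]
gripper_width: 0.246
pointer 165.33 F [-2.2  5.   2.4] M [ 1.371  0.474 -0.104] [ 0.5672 -0.1723  0.134 ]
```

```bash
python3 - <<'E'
from station import r
from h import *
s=r.sense();c=r.capture("wrist");R=s['ee_rot'];A=R.T@c['R'].T;o=R.T@(-c['R'].T@c['t']-s['tcp_pos'])
def view(yaw,p):
    a=np.radians(yaw);T=np.array([[np.cos(a),np.sin(a),0],[np.sin(a),-np.cos(a),0],[0,0,-1]])
    Rc=(T@A).T;d=dict(c);d['R']=Rc;d['t']=-Rc@(np.array(p)+T@o);return d
for f,yaw,p,seed in(("w5",-4.995,[.5012,-.1697,.2005],(230,171)),("w8",-63.97,[.5392,-.1137,.201],(287,166))):
    im=cv2.imread(f"pics/{f}.png");d=view(yaw,p);g=im.max(2)
    x,y=seed;sub=g[y-14:y+14,x-14:x+14];m=sub<90
    n,l,st,ce=cv2.connectedComponentsWithStats(m.astype(np.uint8))
    for i in range(1,n):
        if st[i,4]<8: continue
        q=np.argwhere(l==i)[:,::-1]+[x-14,y-14]
        W=np.array([onz(d,k.astype(float),.12)[:2] for k in q])-[.567,-.1721]
        print(f,st[i],ce[i]+[x-14,y-14],"ang",np.degrees(np.arctan2(*W.mean(0)[::-1])),"rad",np.hypot(*W.T).min(),np.hypot(*W.T).max())
E
python3 st.py
```

```text
w5 [ 9  5  8 17 38] [228.57894737 170.05263158] ang 153.23943772218078 rad 0.03989467482569425 0.055303020475526286
w5 [  8  20  20   8 102] [235.97058824 181.47058824] ang 163.35417210590006 rad 0.05053655619599358 0.060788594154565355
w8 [ 7  6 12 15 37] [285.59459459 164.86486486] ang 152.77525332105313 rad 0.04002311675681392 0.05550983822085386
w8 [12 21 16  7 72] [294.18055556 176.79166667] ang 152.73481174892214 rad 0.058286889117393645 0.06614629334802752
pointer 165.32 F [-1.6  3.7  3.9] M [ 1.412  0.44  -0.149] [ 0.5672 -0.1724  0.134 ]
```

```bash
python3 -m crank '[[1,[0,0,0],[0,0,-0.022]],[1,[0,0,0],[0,0,0]],[1,[0,0,0],[0,0,0]]]'; python3 st.py; python3 -m crank '[[1,[0,0,0],[0,0,-0.022]],[1,[0,0,0],[0,0,0]],[1,[0,0,0],[0,0,0]]]'; python3 st.py; python3 -c "
from station import r
print(r.sense()['effort'])
import cv2
c=r.capture('wrist');cv2.imwrite('pics/w12.png',cv2.convertScaleAbs(cv2.resize(c['img'][165:300,150:352],(808*99//100,534)),alpha=2.2))
c=r.capture('scene');cv2.imwrite('pics/s12.png',cv2.resize(c['img'][70:170,140:280],(784,560),interpolation=cv2.INTER_CUBIC))
print(r.sense()['effort'],r.sense()['moment'])"
```

```text
time_s: 19.55
tcp_pos: [0.5672, -0.1724, 0.134]
ee_rot: [[0.972, -0.237, -0.0], [-0.237, -0.972, 0.001], [-0.0, -0.0, -1.0]]
wrist_force: [-2.3, 4.7, 2.4]
gripper_width: 0.248
pointer 166.31 F [-2.3  4.7  2.4] M [ 1.434  0.484 -0.079] [ 0.5672 -0.1724  0.134 ]
time_s: 19.85
tcp_pos: [0.5671, -0.1724, 0.134]
ee_rot: [[0.976, -0.22, -0.0], [-0.22, -0.976, 0.0], [-0.0, -0.0, -1.0]]
wrist_force: [-1.2, 5.1, 2.8]
gripper_width: 0.248
pointer 167.3 F [-1.2  5.1  2.8] M [ 1.414  0.475 -0.129] [ 0.5671 -0.1724  0.134 ]
[ -2.30903126 -36.34660363  16.50953114   4.63786215   0.5524642
   0.14796562]
[ -2.30847806 -36.34593844  16.50895715   4.63743746   0.55257993
   0.14652528] [ 1.40418375  0.44719859 -0.15459359]
```

View pics/w12.png

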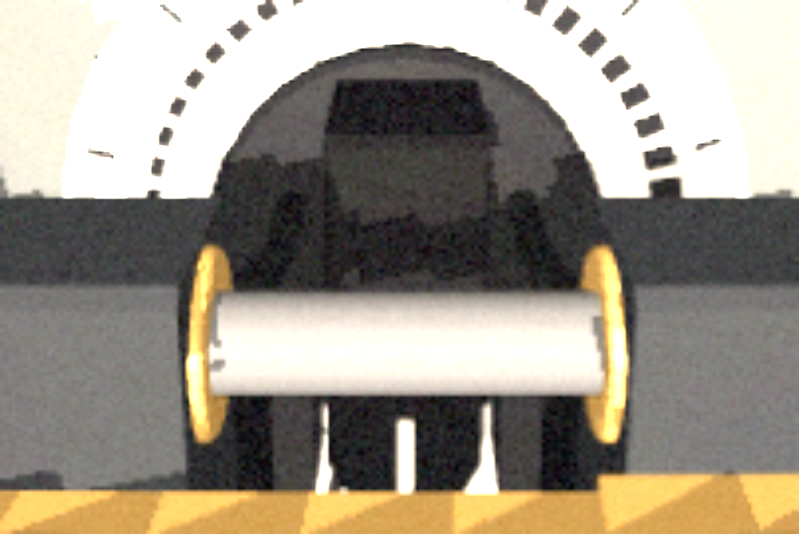

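View pics/s12.png

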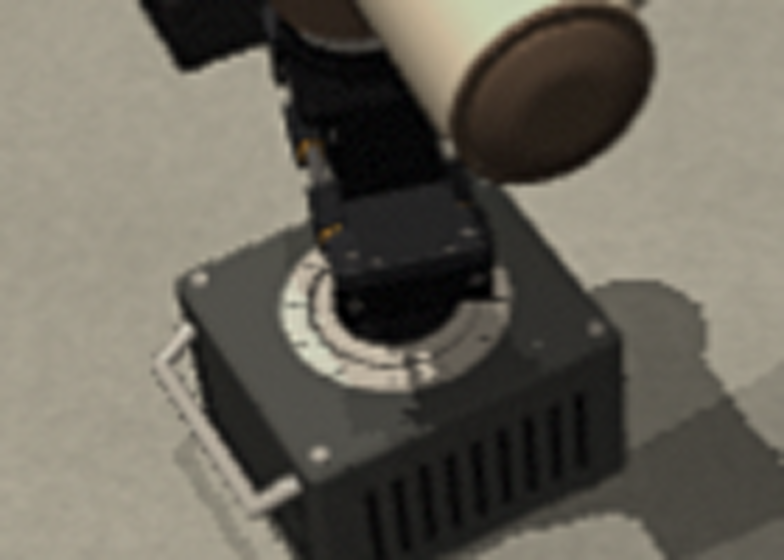

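```bash
cat >> st.py <<'E'
print("effort6",s['effort'][5].round(3))
E
python3 -m crank '[[1,[0,0,0],[0,0,-0.022]],[1,[0,0,0],[0,0,0]]]' >/dev/null; python3 st.py; python3 -m crank '[[1,[0,0,0],[0,0,-0.022]],[1,[0,0,0],[0,0,0]]]' >/dev/null; python3 st.py;python3 -m crank '[[1,[0,0,0],[0,0,-0.022]],[1,[0,0,0],[0,0,0]]]'>/dev/null; python3 st.py
```

```text
pointer 168.33 F [-1.4  4.6  2.1] M [ 1.427  0.495 -0.129] [ 0.5671 -0.1724  0.134 ]
effort6 0.218
pointer 169.31 F [-1.4  5.4  3.6] M [ 1.436  0.532 -0.189] [ 0.5671 -0.1724  0.134 ]
effort6 0.245
pointer 170.3 F [-1.7  5.4  4.9] M [ 1.456  0.518 -0.207] [ 0.5671 -0.1724  0.134 ]
effort6 0.262
```

The effort rises above the friction level of 0.147, reaching 0.26 N m, so the shaft is at its stop with the knob ahead by the play. I'll turn back within the play so the pointer stands at the zero tick (153°).

```bash
python3 -m crank '[[1,[0,0,0],[0,0,0.045]],[1,[0,0,0],[0,0,0.045]],[1,[0,0,0],[0,0,0.045]],[1,[0,0,0],[0,0,0]]]'>/dev/null; python3 st.py; python3 -m crank '[[1,[0,0,0],[0,0,0.045]],[1,[0,0,0],[0,0,0.045]],[1,[0,0,0],[0,0,0.045]],[1,[0,0,0],[0,0,0]]]'>/dev/null; python3 st.py;python3 -m crank '[[1,[0,0,0],[0,0,0.04]],[1,[0,0,0],[0,0,0.04]],[1,[0,0,0],[0,0,0]]]'>/dev/null; python3 st.py
python3 - <<'E'
from station import r
import cv2
c=r.capture('wrist');cv2.imwrite('pics/w13.png',cv2.convertScaleAbs(cv2.resize(c['img'][165:300,150:352],(800,534),interpolation=cv2.INTER_CUBIC),alpha=2.2))
E
```

```text
pointer 164.26 F [-2.5  6.   3.9] M [ 1.389  0.503 -0.056] [ 0.5672 -0.1724  0.134 ]
effort6 -0.083
pointer 158.22 F [-1.3  3.6  3.1] M [ 1.02   0.308 -0.092] [ 0.5674 -0.1728  0.134 ]
effort6 -0.102
pointer 154.65 F [-1.3  3.3  2.1] M [ 0.797  0.228 -0.017] [ 0.5676 -0.173   0.134 ]
effort6 -0.091
```

View pics/w13.png

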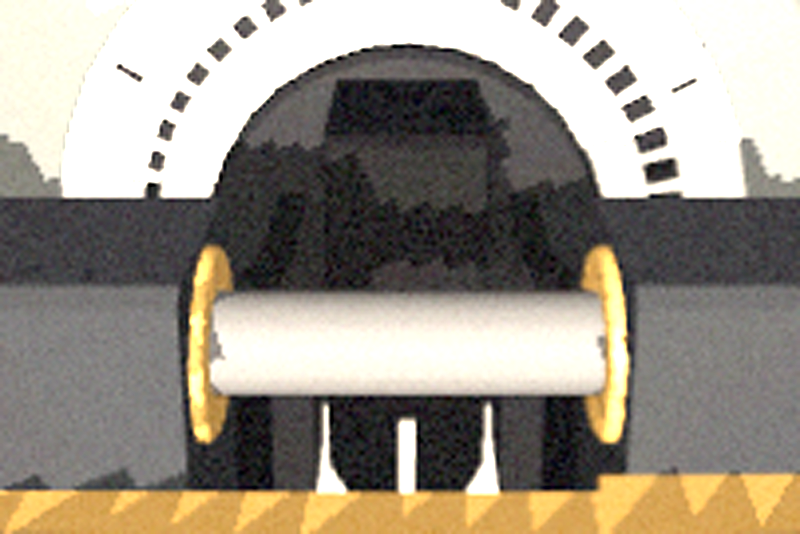

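```bash
python3 -m crank '[[1,[0,0,0],[0,0,0.036]],[1,[0,0,0],[0,0,0]],[-0.2,[0,0,0],[0,0,0]],[-0.2,[0,0,0],[0,0,0]],[-0.2,[0,0,0],[0,0,0]],[-0.2,[0,0,0],[0,0,0]],[-0.2,[0,0,0],[0,0,0]],[-0.2,[0,0,0],[0,0,0]]]';python3 st.py; python3 -m crank '[[-0.2,[0,0,0],[0,0,0]],[-0.2,[0,0,-0.1],[0,0,0]],[-0.2,[0,0,-0.2],[0,0,0]],[-0.2,[0,0,-0.3],[0,0,0]],[-0.2,[0,0,-0.3],[0,0,0]],[-0.2,[-0.2,0,-0.2],[0,0,0]],[-0.2,[-0.3,0,0],[0,0,0]],[-0.2,[-0.2,0,0],[0,0,0]]]'
python3 -m crank '[[-0.2,[0,0,0],[0,0,0]],[-0.2,[0,0,0],[0,0,0]],[-0.2,[0,0,0],[0,0,0]]]'
python3 - <<'E'
from station import r
import cv2
c=r.capture('wrist');cv2.imwrite('pics/w14.png',c['img'])
E
```

```text
time_s: 22.5
tcp_pos: [0.5673, -0.1728, 0.1338]
ee_rot: [[0.891, -0.454, -0.0], [-0.454, -0.891, -0.0], [-0.0, 0.0, -1.0]]
wrist_force: [0.4, 0.7, -0.6]
gripper_width: 0.59
pointer 152.98 F [ 0.4  0.7 -0.6] M [-0.011 -0.006  0.057] [ 0.5673 -0.1728  0.1338]
effort6 0.0
time_s: 23.3
tcp_pos: [0.5041, -0.1405, 0.2456]
ee_rot: [[0.891, -0.454, 0.003], [-0.454, -0.891, 0.0], [0.002, -0.001, -1.0]]
wrist_force: [1.1, -1.2, -0.2]
gripper_width: 0.602
time_s: 23.6
tcp_pos: [0.5058, -0.1411, 0.2442]
ee_rot: [[0.891, -0.454, 0.001], [-0.454, -0.891, -0.0], [0.001, -0.0, -1.0]]
wrist_force: [0.6, -0.5, -0.5]
gripper_width: 0.603
```

View pics/w14.png

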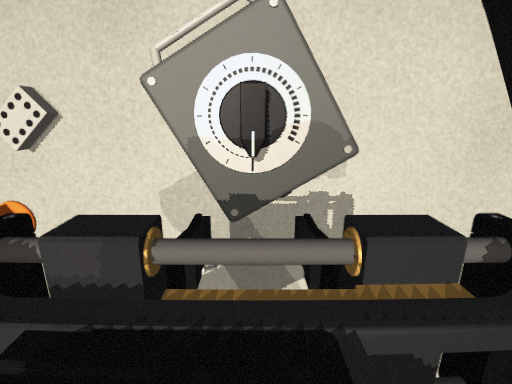

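The view shows the knob at (253,115) on the dial with its white line in line with the zero tick at (253,163). I'll take a closer check from all cameras.

```bash
python3 - <<'E'
from station import r
from h import *
c=r.capture('wrist');im=c['img'];cv2.imwrite('pics/w15.png',cv2.convertScaleAbs(cv2.resize(im[60:185,190:315],(600,600),interpolation=cv2.INTER_CUBIC),alpha=1.2))
# white line vs tick: nose-top line at z=.159, tick z=.12
m=(im.min(2)>130);
for y in (140,145,150): print(y,[int(x) for x in range(240,266) if m[y,x]])
g=im.max(2)
for y in (158,162,166): print(y,g[y,246:262])
# skirt circle height by size
e=None
c2=r.capture('scene');a=cv2.resize(c2['img'][70:170,140:280],(784,560),interpolation=cv2.INTER_CUBIC);cv2.imwrite('pics/s15.png',a)
cv2.imwrite('pics/t15.png',r.capture('top')['img'])
E
```

```text
140 [251, 252, 253]
145 [251, 252, 253]
150 [240, 241, 242, 243, 244, 251, 252, 253]
158 [245 245 244 244 241 185  40  75 144 141 140 142 141 141 143 145]
162 [244 242 243 244 240 195  42 123 239 241 241 241 239 238 239 238]
166 [244 244 244 243 238 195  44 129 243 242 238 240 240 239 239 239]
```

View pics/w15.png

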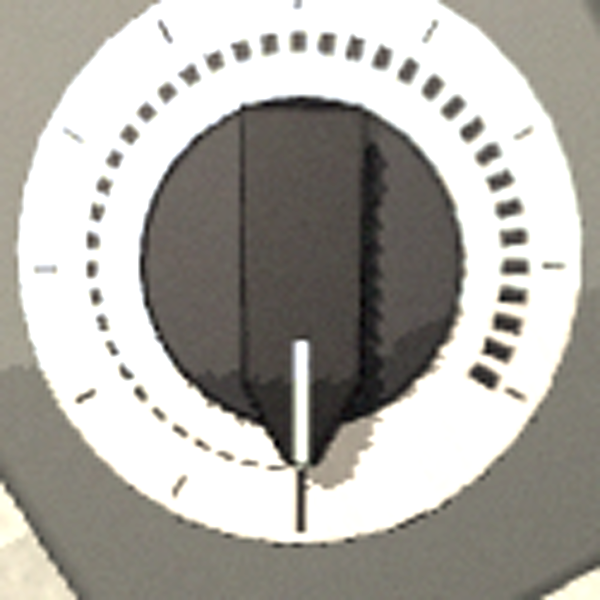

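View pics/s15.png

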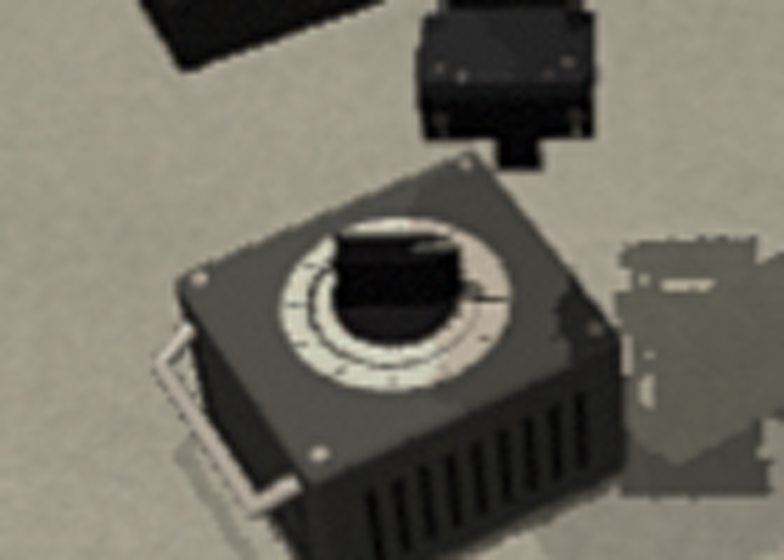

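View pics/t15.png

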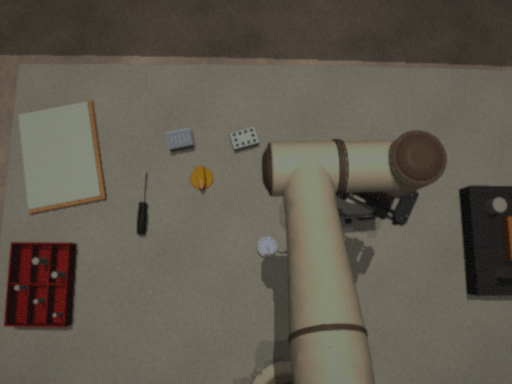

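```bash
python3 -c "
from station import r
print(r.finish_job())"
```

```text
the job is handed in; nothing more can be done
None
```

The black knob is on the D-shaft, down on the brass collar, with its pointer at the zero mark. I let go and handed the job in after about 24 s of the 72 s.

**How it went:**
- **Pick-up:** the first try lifted empty because I raised the arm before the slow fingers had closed. The knob stayed where it was, and the second grip held.
- **Fitting:** I lined the knob up with the shaft's flat by camera, so it keyed at once on the way down. The turning search for the key was not needed. It reached the collar at the expected height with about 3 N of push.
- **Turning:** the knob pushed sideways on the gripper with about 5 N; a 0.6 mm shift I made to relieve it did little. I felt the shaft's stop as a rise in wrist joint torque from 0.15 to 0.26 N m. It came about 5° later than I had worked out from the stated play, which I put down to give in the grip. I then turned back 17°, with the torque below the shaft's friction, to bring the pointer onto the tick.

**Last checks:**
- The wrist picture shows the white pointer line in line with the zero tick to about one pixel.
- The gripper was clear of everything.
- In the top view the setup block, dial gauge, screwdriver, fuse box and orange knob look unmoved.
- I judged that the knob is fully home from the contact height and force, and did not measure it again after letting go.

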